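# Draw back the coil winder's sprung tailstock for the next core and hold it open

### The job

The coil winder needs its sprung tailstock held open while I fit the next core: turn both black wing lock screws on top of it anticlockwise (seen from above) all the way to their stops, then pull the upright black grip at its tail end back against the spring until its pointer stands over the red index clip on the scale, and keep it there - the job finishes with your gripper still holding the grip on the mark, not letting go. Leave the index clip at its setting and do not push about the core, the wire spool and the gold ring that stand near by.

Things in the scene. Friction and masses are not known exactly. Their poses are not given: they have to be found in the camera images.
- winder: Hand coil winder, fixed on the grey table: grey bed 361 x 70 mm. Origin under the bed's middle, 2 mm above the table. x runs along the spindle (56 mm up) from tail (-x) to headstock and hand wheel, y to the scale's side, z up. Aluminium pillars (20 x 46 mm, tops 80 mm up) at x = +20 and -60 mm. Near by: green crate on its -y side, rim 85 mm high; drawer cabinet to the robot's left, 0.17 m tall
- front_lock (a joint): turn of the wing lock screw on the front pillar, rad: 0 tight, grows anticlockwise seen from above, end stop at 2.1 (fully undone). It does not rise; slight friction (0.06 N m) keeps it where it is left. Its hidden pin blocks the quill until it is undone
- rear_lock (a joint): the same for the lock screw on the rear pillar, 0 tight to 2.1 undone
- front_lock_grip (a point): middle of the front lock screw's black wing, on its turning axis, 106 mm above the winder's origin. The wing is an upright bar 42 mm long (this frame's x axis), 11 mm thick (y) and 24 mm tall (from 12 mm above the pillar's top to 36 mm above it; this point lies 26 mm above the pillar's top)
- rear_lock_grip (a point): the same point and axes of the rear lock screw's wing
- quill (a joint): how far the sprung quill is pulled back, m: 0 home, 0.038 at its inner stop. The return spring pulls it home with about 5 N at 0 and 12 N at 0.033; it cannot move while either lock screw is tight
- pull_grip (a point): point in the upright black pull grip on the tail end of the quill, 108 mm above the winder's origin and 15 mm below the grip's top; the grip is a plate 14 mm thick (along this frame's x axis) and 34 mm wide (y), free above 72 mm. The quill slides along the frame's -x when pulled
- pointer (a point): point on the underside of the thin black pointer fixed to the pull grip, over the middle line of the white scale; axes as the winder's
- index_clip (a joint): setting of the red index clip on the scale, m: the pull (joint quill) at which the pointer stands over the clip's middle. Stays where it is set by friction
- index_mark (a point): middle of the red index clip's top; the clip is 8 mm long along x; axes as the winder's
- next_core: brown paper-board core with a copper tube and wire end on top, upright beyond the headstock, 32 mm thick, 81 mm tall, loose; origin under its middle
- wire_spool: black spool of copper wire, 71 x 58 mm, 36 mm tall, lying flat, loose; origin under its middle
- gold_ring: gold cap, 30 mm across, 15 mm tall, loose; origin under its middle

How it is judged:
By the outcome, as a careful person would: the job done as asked, in the order asked, and still so for the second after the job is handed in, while the arm keeps its last pose, push and grip.
It also fails if it takes over 72 s, if anything falls off the work surface, if the arm or the gripper's body presses on something with over 40 N, if the wrist force passes 120 N, or if a joint passes its speed limit or range.

### The arm

A 6-joint arm with a two-finger parallel gripper is mounted at the origin on a cart in front of the work surface, level with it; the furniture and walls round the work are solid. World frame = base frame: x ahead of the robot, y to its left, z up, the work surface at z = 0. Lengths are in mm, angles in rad, forces in N, time in s.
With the tool pointing down it reaches from about 325 to 900 mm from the base axis. Payload 6.1 kg.
Tool frame: the origin (TCP) lies midway between the tips of the shut fingers; the grasp point (between the pads) lies 19 mm behind it (robot.grip_depth is the distance from the TCP to the grasp point, in mm); z points along the fingers, x is the direction in which the jaws open and shut, and the axes are right-handed (so a half turn about z gives the same grasp; the last joint's range is limited). The gripper opens to 87 mm and grips with 3 to 60 N. Pads are 19 mm wide; open, the fingers measure 117 mm over their backs; the gripper's body (75 mm by 190 mm) begins 51 mm behind the grasp point.
Start: joints at [-1.431, 0.22, 1.526, -0, 1.395, -0.126], TCP at [164.169, -603.046, 222.538] pointing down, gripper open.
Joint ranges: [-2.98, 2.98], [-0.91, 2.08], [0.09, 2.57], [-1.24, 4.39], [0.2, 2.65], [-2.68, 2.68]. Speed limits (rad/s): [2.57, 2.57, 3.01, 3.14, 3.14, 3.14].

### API

Orientations are given as a unit quaternion [w, x, y, z].
In Python, from rig import robot gives the robot as it stands. Calls block until the motion is done:
- robot.move_to(position, orientation): joint-space move of the TCP to a pose.
- robot.line_to(position, ori=None, rate=150, until_force=None): straight line of the TCP; ori=None keeps the orientation; rate is the mean speed in mm/s. With until_force (N) it stops when the force on the tool has changed by that much, and returns True; else False.
- robot.movej(angles): joint-space move.
- robot.move_gripper(opening, strength=None): finger opening in mm; strength is the grip in N (None keeps the last); returns when the fingers have stopped.
- robot.dwell(seconds).
- robot.inverse_kinematics(position, orientation): joint angles nearest the present ones, or None.
- robot.snapshot(name): name is "side" or "top"; returns a dict with "color" (400x640x3 uint8, red, green, blue), "intrinsics" (3x3 intrinsics, pixels), "R" (3x3) and "t" (3): a world point X has camera coordinates R X + t. Camera axes: x right, y down, z forward; pixel columns grow to the right and rows downward; lengths in mm; the calibration is good to about 2 mm. A picture is of the moment at which its call begins. There is no depth.
A pose or a line that the arm cannot do raises robot.IKError and nothing moves.
- robot.close_job(): hands the job in, once; it reports no verdict.
Trained networks look in the newest picture that a camera, given by its name, has taken for a name from the list of things; names that differ only in an ending like _2 or _b are one class to them, and where a whole thing is asked for, a point or a joint stands for the part that bears it (a point fixed in the world has none). Each returns a list of dicts, best first, with "confidence" (0 to 1); they miss things now and then, are a little off and sometimes report something else, mostly with a low value. They report only what shows in the picture. A call takes as long as a camera call.
- robot.trace(camera, label): "region" (400x640 bool, what is visible of it) and "at" ([row, column] in pixels, amid what is visible of it).
- robot.pinpoint(camera, label): "at" ([row, column] in pixels: a listed point, or the origin of a listed thing).
Readings, each from a call of its own:
- robot.get_time_s(): time.
- robot.get_joint_pos(): joint angles.
- robot.get_qd(): joint speeds.
- robot.get_effort(): joint torques, N m.
- robot.get_eef_pos(): TCP position.
- robot.get_ee_rot(): TCP orientation.
- robot.get_ft_force(): force on the tool from outside, world axes, zero at the start.
- robot.get_torque(): the same for the moment, N m.
- robot.get_opening(): finger opening in mm.
Only numpy, scipy, OpenCV 4.12 (cv2) and the standard library are available. Lean on these libraries where they do the work, as an engineer would, in place of code of your own. Each camera call takes 0.05 s, during which the arm holds its last target.

## Working session

There is one attempt and no reset: what is moved stays moved. The work goes in short steps, each a Python script; the robot and the scene stay as the last script left them, time stands still between calls to the robot, and variables do not carry over. Pictures are saved under pics/ and viewed, and the job is handed in when it is done.

```bash
mkdir -p pics; ls; cat > h.py <<'E'
import numpy as np, cv2
from rig import robot
def snap(cam,fn=None):
    s=robot.snapshot(cam)
    if fn: cv2.imwrite('pics/'+fn+'.png',s['color'][:,:,::-1])
    return s
def ray(s,at):
    K=np.array(s['intrinsics']);R=np.array(s['R']);t=np.array(s['t'])
    d=R.T@np.linalg.inv(K)@np.array([at[1],at[0],1.]); c=-R.T@t
    return c,d/np.linalg.norm(d)
def atz(s,at,z):
    c,d=ray(s,at); return c+d*(z-c[2])/d[2]
def tri(rs):
    A=np.zeros((3,3));b=np.zeros(3)
    for c,d in rs:
        P=np.eye(3)-np.outer(d,d);A+=P;b+=P@c
    return np.linalg.solve(A,b)
def proj(s,X):
    p=np.array(s['intrinsics'])@(np.array(s['R'])@X+np.array(s['t'])); return p[1]/p[2],p[0]/p[2]
E
python3 - <<'E'
from h import *
np.set_printoptions(precision=1,suppress=True)
S={c:snap(c,c+'0') for c in('side','top')}
for c in S: print(c,-np.array(S[c]['R']).T@S[c]['t'])
for l in ['winder','front_lock_grip','rear_lock_grip','pull_grip','pointer','index_mark','next_core','wire_spool','gold_ring']:
    for c in S:
        r=robot.pinpoint(c,l)
        print(l,c,[(np.round(x['at'],1),round(x['confidence'],2)) for x in r[:3]])
print(robot.get_time_s(),robot.get_ee_rot())
E
```

```text
pics
side [  466.  -1132.9   500.1]
top [ 299.9 -239.9 1493.5]
winder side [(array([219.3, 310.2]), 0.72)]
winder top []
front_lock_grip side [(array([179. , 313.5]), 0.39)]
front_lock_grip top [(array([203. , 282.9]), 0.47)]
rear_lock_grip side [(array([190.4, 298.9]), 0.48)]
rear_lock_grip top [(array([218.6, 305.8]), 0.62)]
pull_grip side [(array([199.3, 283.4]), 0.68)]
pull_grip top [(array([228. , 325.6]), 0.82), (array([242.7, 323. ]), 0.17)]
pointer side [(array([217.7, 273.4]), 0.88)]
pointer top [(array([240.5, 319.9]), 0.59)]
index_mark side [(array([221.9, 268. ]), 0.42)]
index_mark top [(array([244.2, 324.5]), 0.58)]
next_core side [(array([219.3, 273.3]), 0.65)]
next_core top [(array([140.8, 235.5]), 0.68), (array([212.7, 294. ]), 0.43)]
wire_spool side [(array([273.7, 237.1]), 0.68)]
wire_spool top [(array([261.4, 370.6]), 0.68)]
gold_ring side [(array([293.3, 253. ]), 0.71)]
gold_ring top [(array([213.7, 288.2]), 0.63), (array([252.1, 394.2]), 0.58), (array([203.5, 283.4]), 0.39)]
1.0 [ 0.   0.8 -0.6  0. ]
```

View pics/side0.png

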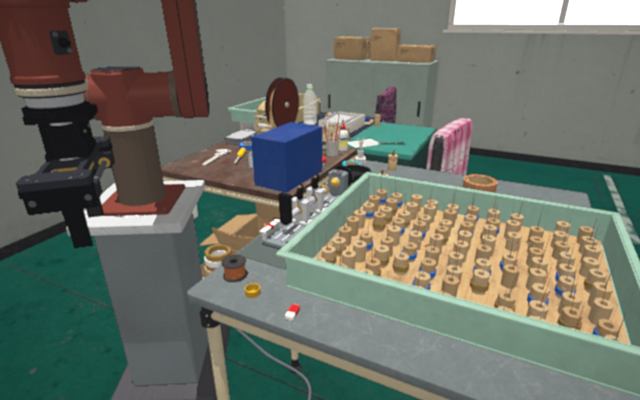

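View pics/top0.png

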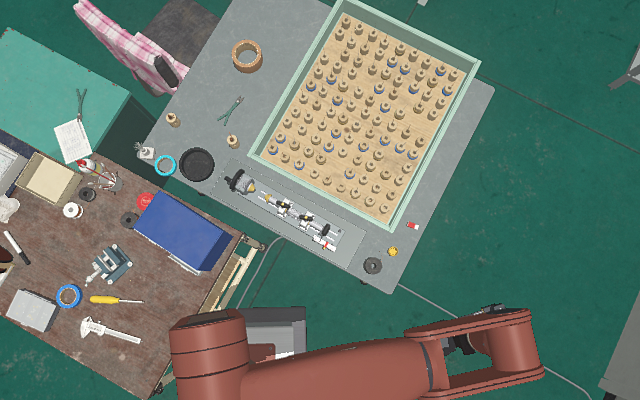

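```bash
python3 - <<'E'
import cv2
for c,(r0,r1,c0,c1) in {'side':(130,280,220,420),'top':(110,280,200,400)}.items():
    im=cv2.imread(f'pics/{c}0.png')[r0:r1,c0:c1]
    cv2.imwrite(f'pics/{c}0z.png',cv2.resize(im,None,fx=3.5,fy=3.5,interpolation=cv2.INTER_CUBIC))
E
python3 - <<'E'
from h import *
np.set_printoptions(precision=1,suppress=True)
S={c:snap(c) for c in('side','top')}
P={'front':((179,313.5),(203,282.9),108),'rear':((190.4,298.9),(218.6,305.8),108),'pull':((199.3,283.4),(228,325.6),110),'pointer':((217.7,273.4),(240.5,319.9),60),'mark':((221.9,268),(244.2,324.5),60)}
for k,(a,b,z) in P.items():
    print(k,tri([ray(S['side'],a),ray(S['top'],b)]),atz(S['side'],a,z),atz(S['top'],b,z))
E
```

```text
front [ 515.6 -140.5  109.1] [ 512.2 -139.2  108. ] [ 519.2 -140.3  108. ]
rear [ 471.5 -207.4  105.1] [ 472.  -214.1  108. ] [ 470.6 -207.5  108. ]
pull [ 437.7 -265.6  108.5] [ 434.5 -269.8  110. ] [ 440.9 -265.3  110. ]
pointer [ 408.1 -247.9   51.1] [ 408.3 -265.6   60. ] [ 408.4 -247.8   60. ]
mark [ 396.  -261.8   47.2] [ 396.4 -286.7   60. ] [ 396.8 -261.4   60. ]
```

View zooms.

View pics/side0z.png

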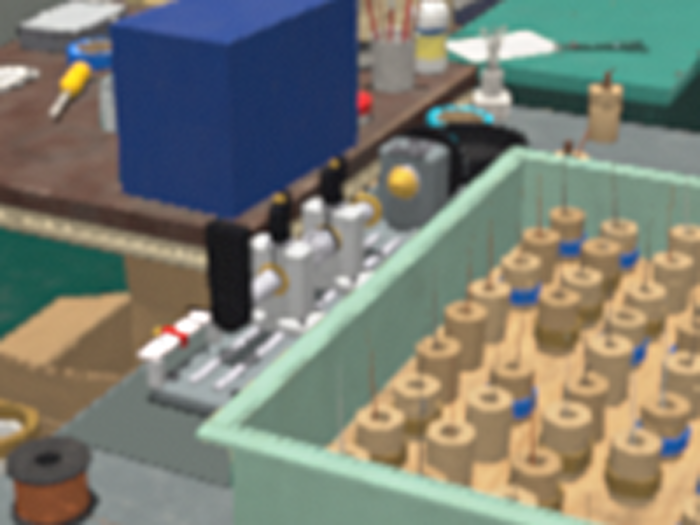

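View pics/top0z.png

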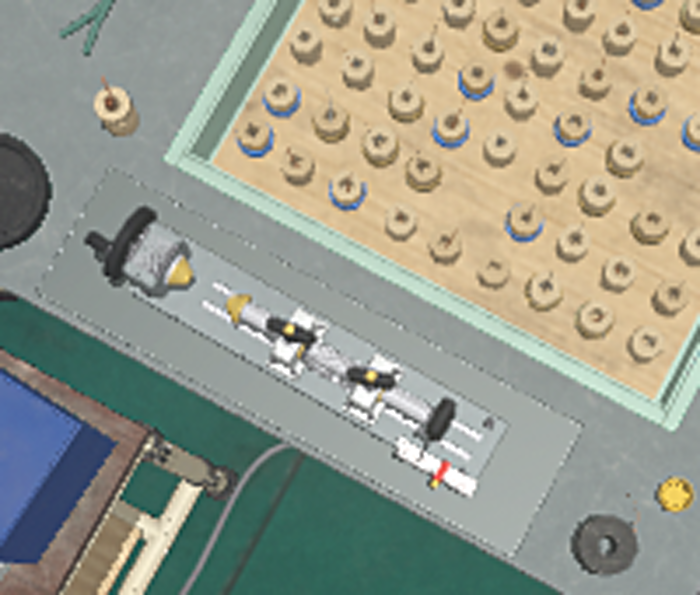

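```bash
python3 - <<'E'
from h import *
np.set_printoptions(precision=1,suppress=True)
s=snap('top');im=s['color'][:,:,::-1].copy()
def ang(s,m,z):
    pts=np.argwhere(m); W=np.array([atz(s,p,z)[:2] for p in pts]); c=W.mean(0)
    w,v=np.linalg.eigh(np.cov((W-c).T)); d=v[:,1]
    return c,np.degrees(np.arctan2(d[1],d[0])),np.sqrt(w*12),len(pts)
zs=[('front_lock_grip',108),('rear_lock_grip',108),('pull_grip',120),('index_mark',50),('pointer',60),('winder',40)]
for l,z in zs:
    for r in robot.trace('top',l)[:2]:
        print(l,round(r['confidence'],2),ang(s,r['region'],z) if r['region'].any() else None)
        if r['confidence']>.4:
            cs,_=cv2.findContours(r['region'].astype(np.uint8),0,2)
            cv2.imwrite(f"pics/m_{l}.png",0) if 0 else np.save(f'm_{l}.npy',r['region'])
big=cv2.resize(im[180:260,220:360],None,fx=5.5,fy=5.5,interpolation=cv2.INTER_CUBIC)
for i,(l,z) in enumerate(zs[:5]):
    try: m=np.load(f'm_{l}.npy')[180:260,220:360].astype(np.uint8)
    except Exception: continue
    cs,_=cv2.findContours(cv2.resize(m,None,fx=5.5,fy=5.5,interpolation=0),0,2)
    cv2.drawContours(big,cs,-1,[(0,0,255),(0,255,0),(255,0,0),(255,255,0),(255,0,255)][i],1)
cv2.imwrite('pics/ov0.png',big)
E
```

```text
rear_lock_grip 0.49 (array([ 473.9, -206.9]), np.float64(74.24346561756654), array([12.7, 31.4]), 45)
pull_grip 0.49 (array([ 477.7, -193.2]), np.float64(58.93537203035467), array([ 21.2, 280.4]), 204)
pointer 0.82 (array([ 480.4, -198.8]), np.float64(58.85417713977594), array([ 24.7, 288.6]), 242)
winder 0.64 (array([ 509.4, -145.4]), np.float64(57.90361253432103), array([ 69.5, 396.7]), 2796)
```

View pics/ov0.png

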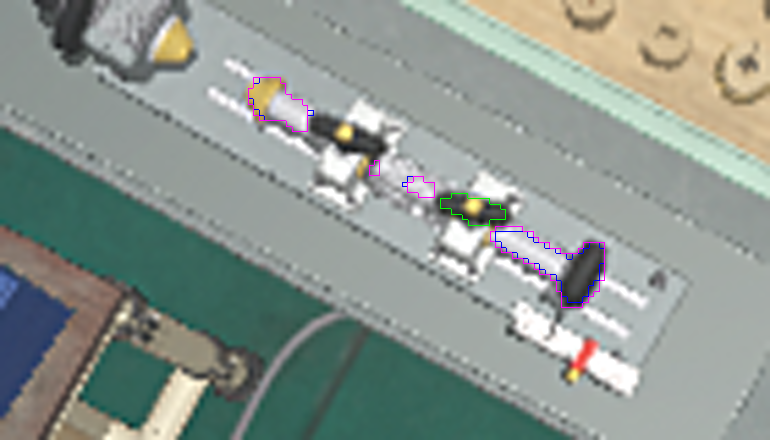

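```bash
cat >> h.py <<'E'
def dark(s,r,c,z,rad=9,th=75):
    g=s['color'].max(2).astype(float); 
    yy,xx=np.mgrid[0:400,0:640]; m=(np.hypot(yy-r,xx-c)<rad)
    w=np.where(m,np.clip(110-g,0,80),0)
    # keep component
    n,lab=cv2.connectedComponents((w>25).astype(np.uint8)); 
    best=max(range(1,n),key=lambda i:(lab==i).sum()); 
    col=s['color'].astype(int)
    gold=m&(col[:,:,0]-col[:,:,2]>50)&(col[:,:,0]>110)
    w=np.where(lab==best,w,0); pts=np.argwhere(w>0); ww=w[w>0]
    W=np.array([atz(s,p,z)[:2] for p in pts]); cc=(W*ww[:,None]).sum(0)/ww.sum()
    C=((W-cc)*ww[:,None]).T@(W-cc)/ww.sum(); e,v=np.linalg.eigh(C); d=v[:,1]
    gp=np.argwhere(gold); gc=gp.mean(0) if len(gp) else None
    return cc,np.degrees(np.arctan2(d[1],d[0]))%180,np.sqrt(e*12),(atz(s,gc,z+4) if gc is not None else None),len(gp)
E
python3 - <<'E'
from h import *
np.set_printoptions(precision=1,suppress=True)
s=snap('top')
print(dark(s,203.8,282.5,118));print(dark(s,217.5,306.2,118));print(dark(s,229.5,326,125))
im=s['color'].astype(int); red=(im[:,:,0]>150)&(im[:,:,1]<110)&(im[:,:,2]<110)
red[:235]=0;red[252:]=0;red[:,:318]=0;red[:,335:]=0
p=np.argwhere(red);print(p.mean(0),len(p),atz(s,p.mean(0),50))
# rim/cabinet check
q=robot.inverse_kinematics([516,-141,250],robot.get_ee_rot());print(q,robot.get_joint_pos())
print(atz(s,(243,243),170), atz(s,(275,213),170))
E
```

```text
(array([ 511.8, -141.2]), np.float64(64.95588815513501), array([12.8, 43.1]), array([ 510.3, -141.3,  122. ]), 12)
(array([ 471.3, -206.4]), np.float64(75.36093090374656), array([11.9, 42.4]), array([ 468.8, -209.8,  122. ]), 13)
(array([ 433.7, -263.8]), np.float64(152.93083534767925), array([14.8, 34.6]), None, 0)
[244.2 325.6] 10 [ 397.4 -264.9   50. ]
[-0.4 -0.   1.7 -0.   1.4  0.9] [-1.4  0.2  1.5 -0.   1.4 -0.1]
[398.8 -31.2 170. ] [312.3  52.2 170. ]
```

```bash
cat >> h.py <<'E'
from scipy.spatial.transform import Rotation as Rn
def ori(adeg):
    a=np.radians(adeg); x=[np.cos(a),np.sin(a),0]; y=[np.sin(a),-np.cos(a),0]; z=[0,0,-1]
    q=Rn.from_matrix(np.array([x,y,z]).T).as_quat(); return [q[3],q[0],q[1],q[2]]
E
python3 - <<'E'
from h import *
np.set_printoptions(precision=3,suppress=True)
for n,p,a in [('f',(511.5,-141),65),('r',(471,-207),75.4),('p',(434,-264.5),58+90)]:
    for k in (-90,90):
        for d in (0,60,120):
            try: print(n,k,d,np.array(robot.inverse_kinematics([*p,240],ori(a+k+d))))
            except Exception as e: print(n,k,d,e)
E
```

```text
f -90 0 [-0.418 -0.018  1.751 -0.     1.409  0.019]
f -90 60 [-0.418 -0.018  1.751 -0.     1.409 -1.029]
f -90 120 [-0.418 -0.018  1.751 -0.     1.409 -2.076]
f 90 0 None
f 90 60 [-0.418 -0.018  1.751 -0.     1.409  2.113]
f 90 120 [-0.418 -0.018  1.751 -0.     1.409  1.066]
r -90 0 [-0.567 -0.058  1.789 -0.     1.41  -0.313]
r -90 60 [-0.567 -0.058  1.789 -0.     1.41  -1.36 ]
r -90 120 [-0.567 -0.058  1.789 -0.     1.41  -2.407]
r 90 0 None
r 90 60 [-0.567 -0.058  1.789 -0.     1.41   1.782]
r 90 120 [-0.567 -0.058  1.789 -0.     1.41   0.735]
p -90 0 [-0.703 -0.074  1.804 -0.     1.411 -1.715]
p -90 60 None
p -90 120 [-0.703 -0.074  1.804 -0.     1.411  2.474]
p 90 0 [-0.703 -0.074  1.804 -0.     1.411  1.427]
p 90 60 [-0.703 -0.074  1.804 -0.     1.411  0.379]
p 90 120 [-0.703 -0.074  1.804 -0.     1.411 -0.668]
```

```bash
python3 - <<'E'
from h import *
np.set_printoptions(precision=2,suppress=True)
o=ori(65-90); p=[511.5,-141]
robot.move_gripper(40,40)
robot.move_to([*p,230],o); print(robot.get_time_s())
robot.line_to([*p,140],rate=150)
snap('side','s1');snap('top','t1')
print('hit',robot.line_to([*p,91],rate=60,until_force=8),robot.get_eef_pos(),robot.get_ft_force())
f0=np.array(robot.get_ft_force())
print(robot.move_gripper(0,30),robot.get_opening(),np.array(robot.get_ft_force())-f0,robot.get_torque(),robot.get_time_s())
snap('side','s2')
E
python3 -c "
import cv2,numpy as np
a=cv2.imread('pics/s1.png')[100:260,220:420];b=cv2.imread('pics/s2.png')[100:260,220:420]
cv2.imwrite('pics/s12.png',cv2.resize(np.hstack([a,b]),None,fx=2,fy=2,interpolation=2))"
```

```text
4.6
hit False [ 511.84 -141.14   91.38] [-0.17  0.15 -0.35]
False 15.769991601818775 [ 7.86 -2.58 -5.07] [-0.54 -1.26 -0.03] 6.9833
```

View pics/s12.png

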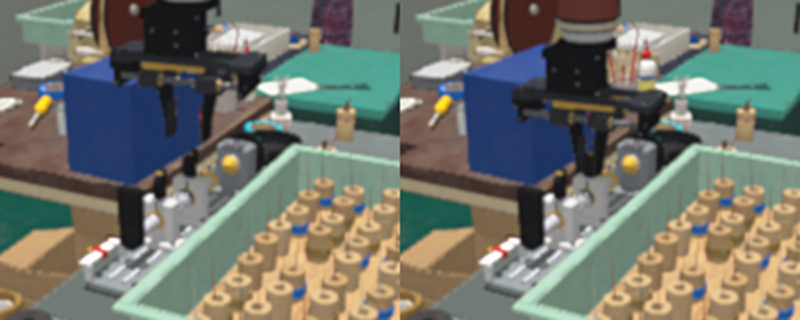

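```bash
python3 - <<'E'
from h import *
np.set_printoptions(precision=2,suppress=True)
u=np.array([np.cos(np.radians(-25)),np.sin(np.radians(-25)),0])
print(robot.get_opening())
p=np.array([511.5,-141,91])
for k in (1.5,3):
    robot.line_to(list(p+u*k),rate=20)
    f=np.array(robot.get_ft_force());print(k,robot.get_opening(),f,f@u,robot.get_torque(),robot.get_eef_pos(),robot.get_time_s())
E
```

```text
15.905212402437908
1.5 16.02153824140047 [ 3.38 -1.74 -0.13] 3.7982605997519285 [-0.24 -0.63 -0.06] [ 513.68 -142.01   91.48] 7.2833
3 15.885453440170336 [-1.29  0.3   5.25] -1.2979699810641867 [0.09 0.27 0.02] [ 513.77 -142.05   91.39] 7.5333
```

```bash
cat >> h.py <<'E'
def turn(d):
    q=list(robot.get_joint_pos()); q[5]-=d; robot.movej(q)
def rep(u=None):
    print('t %.2f q6 %.3f op %.2f'%(robot.get_time_s(),robot.get_joint_pos()[5],robot.get_opening()),np.array(robot.get_ft_force()),np.array(robot.get_torque()),np.array(robot.get_eef_pos()))
np.set_printoptions(precision=2,suppress=True)
E
python3 - <<'E'
from h import *
q0=robot.inverse_kinematics([513.9,-142.1,91],ori(-25))
for d in (.1,.2,.3):
    q=list(q0);q[5]-=d;robot.movej(q);rep()
E
```

```text
t 7.78 q6 -0.079 op 15.72 [-0.04  0.39  5.6 ] [0.03 0.05 0.02] [ 513.94 -142.1    91.39]
t 8.03 q6 -0.177 op 15.78 [-0.58 -0.95  5.6 ] [ 0.02  0.01 -0.  ] [ 514.09 -142.18   91.35]
t 8.28 q6 -0.276 op 16.06 [0.44 0.06 4.46] [-0.04 -0.14  0.  ] [ 514.29 -142.22   91.36]
```

```bash
python3 - <<'E'
from h import *
a=snap('side')['color'][100:240,240:400,::-1]; b=snap('top')['color'][150:290,220:380,::-1]
cv2.imwrite('pics/v3.png',cv2.resize(np.hstack([a,b]),None,fx=2.5,fy=2.5,interpolation=2))
E
```

```text
(no output)
```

View pics/v3.png

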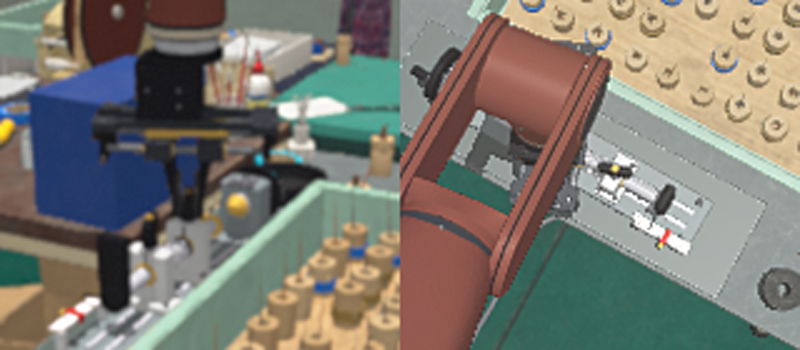

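```bash
python3 - <<'E'
from h import *
q0=robot.inverse_kinematics([513.9,-142.1,91],ori(-25))
for d in (.8,1.3,1.7,1.85,1.95,2.05,2.15):
    q=list(q0);q[5]=0.019-d;robot.movej(q);rep()
    if abs(robot.get_torque()[2])>.3:break
E
```

```text
t 8.93 q6 -0.773 op 16.11 [ 5.45 -0.34  2.03] [ 0.09 -1.03 -0.02] [ 515.21 -142.11   91.44]
t 9.48 q6 -1.273 op 15.64 [8.45 3.02 0.15] [ 0.46 -1.62 -0.02] [ 515.93 -141.58   91.44]
t 9.95 q6 -1.674 op 16.22 [9.64 5.65 0.7 ] [ 0.88 -1.86 -0.08] [ 516.28 -140.97   91.46]
t 10.22 q6 -1.824 op 15.99 [10.12  6.12  1.03] [ 1.07 -1.94  0.04] [ 516.36 -140.68   91.49]
t 10.47 q6 -1.924 op 15.89 [10.14  7.6   0.23] [ 1.23 -1.88  0.  ] [ 516.37 -140.5    91.47]
t 10.72 q6 -2.024 op 15.68 [7.13 8.22 3.07] [ 1.29 -1.49 -0.08] [ 515.74 -140.33   91.42]
t 10.97 q6 -2.124 op 16.02 [5.99 6.43 4.25] [ 1.35 -1.1  -0.16] [ 515.19 -140.28   91.41]
```

```bash
python3 - <<'E'
from h import *
q0=robot.inverse_kinematics([515.2,-140.5,91],ori(-25-0+123))
q6=robot.get_joint_pos()[5]; print(q0)
q=list(q0);q[5]=q6;robot.movej(q);rep()
for d in (2.2,2.27,2.34,2.41,2.48):
    q=list(q0);q[5]=0.019-d;robot.movej(q);rep()
    if abs(robot.get_torque()[2])>.35:break
a=snap('side')['color'][100:240,240:400,::-1]
cv2.imwrite('pics/v4.png',cv2.resize(a,None,fx=4,fy=4,interpolation=2))
E
```

```text
[-0.41  0.14  1.88 -0.    1.12 -2.12]
t 11.22 q6 -2.116 op 15.79 [-0.08  1.42  8.01] [ 0.32 -0.13 -0.13] [ 515.3  -140.16   91.35]
t 11.47 q6 -2.175 op 15.92 [2.89 2.99 3.98] [ 0.68 -0.7  -0.17] [ 515.71 -140.03   91.28]
t 11.72 q6 -2.246 op 16.30 [0.64 3.14 6.62] [ 0.65 -0.33 -0.25] [ 515.22 -140.15   91.23]
t 11.97 q6 -2.315 op 16.78 [0.83 2.48 7.31] [ 0.62 -0.32 -0.63] [ 515.14 -140.14   91.19]
```

View pics/v4.png

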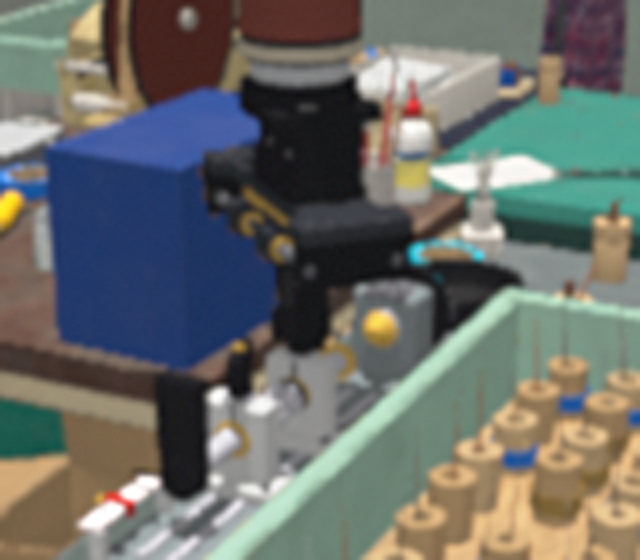

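```bash
python3 - <<'E'
from h import *
q=list(robot.get_joint_pos())
robot.move_gripper(40,40)
p=robot.get_eef_pos()
robot.line_to([p[0],p[1],140],rate=150)
P=[473.5,-207]; o=ori(77-90)
robot.move_to([*P,140],o)
s=snap('top');a=s['color'][150:290,220:380,::-1];b=snap('side')['color'][100:240,240:400,::-1]
cv2.imwrite('pics/v5.png',cv2.resize(np.hstack([b,a]),None,fx=2.5,fy=2.5,interpolation=2))
f=robot.get_ft_force();print(f)
print('hit',robot.line_to([*P,91],rate=60,until_force=8));rep()
robot.move_gripper(0,30);rep()
E
```

```text
[ 0.12 -0.27  0.86]
hit False
t 16.01 q6 -0.338 op 40.15 [ 0.2  -0.88  0.4 ] [-0.03 -0.11 -0.04] [ 473.83 -207.2    91.37]
t 16.57 q6 -0.338 op 15.47 [-4.57  0.94  4.5 ] [0.16 0.69 0.  ] [ 472.99 -206.91   91.14]
```

View pics/v5.png

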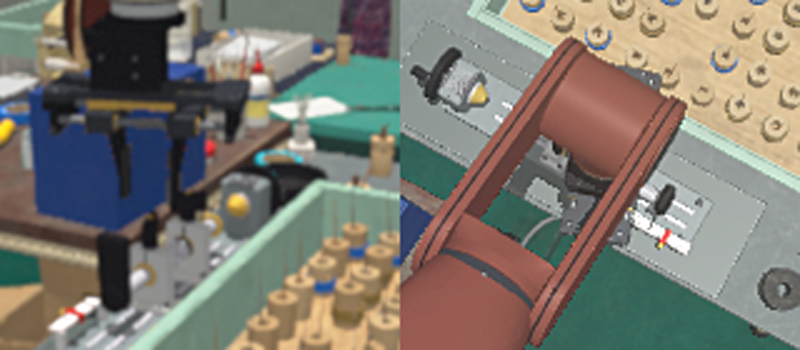

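```bash
python3 - <<'E'
from h import *
q0=robot.inverse_kinematics([472.5,-206.9,91],robot.get_ee_rot())
for d in (.7,1.3):
    q=list(q0);q[5]=-.338-d;robot.movej(q);rep()
# recentre from force: roughly 4 N/mm
f=np.array(robot.get_ft_force());c=np.array([472.5,-206.9])+f[:2]/5;print(c)
q0=robot.inverse_kinematics([*c,91],robot.get_ee_rot())
for d in (1.7,1.9,2.0,2.1,2.17,2.24,2.3):
    q=list(q0);q[5]=-.338-d;robot.movej(q);rep()
    if abs(robot.get_torque()[2])>.35:break
E
```

```text
t 17.28 q6 -1.037 op 15.80 [-5.94 -0.05  4.36] [ 0.07  0.83 -0.1 ] [ 472.06 -207.05   91.13]
t 17.91 q6 -1.637 op 15.72 [-7.49 -1.11  6.74] [-0.29  1.23 -0.06] [ 471.51 -207.55   91.11]
[ 471.   -207.12]
t 18.38 q6 -2.034 op 15.83 [-2.91 -4.72  1.6 ] [-0.81  0.28  0.02] [ 471.17 -208.02   91.15]
t 18.68 q6 -2.235 op 15.55 [-0.97 -5.66 -0.04] [-0.94  0.2  -0.06] [ 471.39 -208.27   91.15]
t 18.93 q6 -2.334 op 15.53 [-3.72 -6.38  0.34] [-1.13  0.46 -0.26] [ 471.   -208.47   91.09]
t 19.18 q6 -2.434 op 16.02 [-2.51 -6.21 -0.87] [-1.1   0.26 -0.46] [ 471.29 -208.4    91.08]
```

```bash
python3 - <<'E'
from h import *
robot.move_gripper(40,30)
p=robot.get_eef_pos()
robot.line_to([p[0],p[1],190],rate=200)
q=list(robot.get_joint_pos());q[0]=-1.15;q[5]=1.4;robot.movej(q);print(robot.get_eef_pos(),robot.get_time_s())
s=snap('top');a=s['color'][170:270,240:360,::-1];b=snap('side')['color'][130:230,260:380,::-1]
cv2.imwrite('pics/v6.png',cv2.resize(np.hstack([b,a]),None,fx=3.3,fy=3.3,interpolation=2))
for r,c,z in((203.8,282.5,118),(217.5,306.2,118),(229.5,326,125)):print(dark(s,r,c,z))
E
```

```text
[ 278.68 -431.94  189.08] 23.7583
(array([ 503.56, -139.73]), np.float64(167.12970050371985), array([11.98, 21.2 ]), array([ 508.84, -144.99,  122.  ]), 17)
(array([ 461.3, -206.2]), np.float64(7.684193201147565), array([11.83, 18.99]), array([ 468.54, -211.91,  122.  ]), 16)
(array([ 433.66, -263.76]), np.float64(152.8599513810882), array([14.78, 34.54]), None, 0)
```

View pics/v6.png

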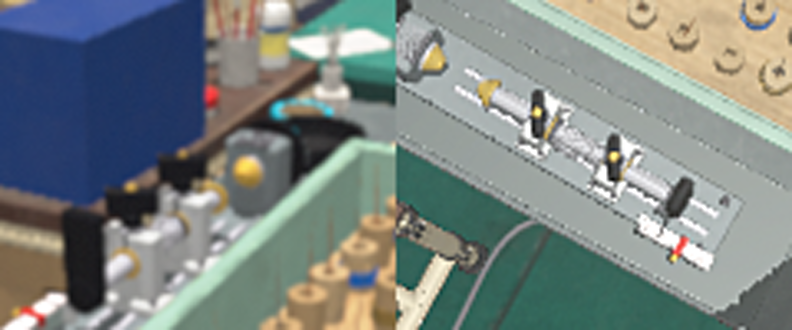

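```bash
python3 - <<'E'
from h import *
s=snap('top');g=s['color'].max(2).astype(float);col=s['color'].astype(int)
for r,c in((204.5,282.8),(218,305.8)):
    yy,xx=np.mgrid[0:400,0:640]; m=(np.hypot(yy-r,xx-c)<9)
    gold=(col[:,:,0]-col[:,:,2]>50)&(np.hypot(yy-r,xx-c)<3.5)
    w=np.where(m,np.clip(110-g,0,80),0); w[gold]=80
    n,lab=cv2.connectedComponents((w>25).astype(np.uint8),connectivity=8); b=lab[int(round(r)),int(round(c))]
    w[lab!=b]=0; pts=np.argwhere(w>0);ww=w[w>0]
    W=np.array([atz(s,p,118)[:2] for p in pts]);cc=(W*ww[:,None]).sum(0)/ww.sum()
    e,v=np.linalg.eigh(((W-cc)*ww[:,None]).T@(W-cc)/ww.sum());print(cc,np.degrees(np.arctan2(v[1,1],v[0,1]))%180,np.sqrt(e*12))
E
```

```text
[ 512.49 -139.24] 0.7168264983492634 [10.75 37.29]
[ 471.57 -206.53] 179.92439728189112 [10.75 37.61]
```

```bash
cat >> h.py <<'E'
Y=np.radians(57.5);ux=np.array([np.cos(Y),np.sin(Y),0]);uy=np.array([-np.sin(Y),np.cos(Y),0])
def redc(s,rc,rad=8):
    c=s['color'].astype(float); w=np.clip(c[:,:,0]-np.maximum(c[:,:,1],c[:,:,2])-40,0,None)
    yy,xx=np.mgrid[0:400,0:640]; w[np.hypot(yy-rc[0],xx-rc[1])>rad]=0
    # exclude yellow: g close to r
    return np.array([(w*yy).sum(),(w*xx).sum()])/w.sum(), w.sum()
E
python3 - <<'E'
from h import *
S={c:snap(c) for c in('top','side')}
print('red',redc(S['top'],(244,325)),redc(S['side'],(222,268)))
A={}
for l in('pointer','index_mark','pull_grip'):
    for c in S:
        r=robot.pinpoint(c,l); print(l,c,[(np.round(x['at'],1),round(x['confidence'],2)) for x in r[:2]])
        if r: A[l,c]=r[0]['at']
    if (l,'top') in A and (l,'side') in A:
        X=tri([ray(S[c],A[l,c]) for c in S]);print(X,X@ux,X@uy)
X=tri([ray(S['top'],redc(S['top'],(244,325))[0]),ray(S['side'],redc(S['side'],(222,268))[0])]);print('redtri',X,X@ux,X@uy)
tiles=[]
for c,(r,k) in {'top':(240,321),'side':(218,271)}.items():
    tiles.append(cv2.resize(S[c]['color'][r-20:r+20,k-20:k+20,::-1],(400,400),interpolation=2))
cv2.imwrite('pics/v7.png',np.hstack(tiles))
E
```

```text
red (array([244.16, 325.77]), np.float64(1382.0)) (array([224.6 , 269.31]), np.float64(1599.0))
pointer top [(array([239.2, 320.5]), 0.52), (array([215.9, 305.6]), 0.16)]
pointer side [(array([220.2, 274.5]), 0.65), (array([225.7, 268.6]), 0.28)]
[ 411.53 -250.     45.3 ] 10.26848870171537 -481.40867747230567
index_mark top [(array([243.4, 325.8]), 0.48)]
index_mark side [(array([221.5, 268.2]), 0.53)]
[ 397.52 -265.88   50.51] -10.64836450139424 -478.12187582263357
pull_grip top [(array([227.3, 325.5]), 0.69)]
pull_grip side [(array([201.9, 282.5]), 0.62), (array([218.7, 270.7]), 0.38)]
[ 437.86 -265.71  102.24] 11.167036185561983 -512.0551852314084
redtri [ 397.77 -265.66   41.57] -10.338276213468447 -478.2160239323557
```

View pics/v7.png

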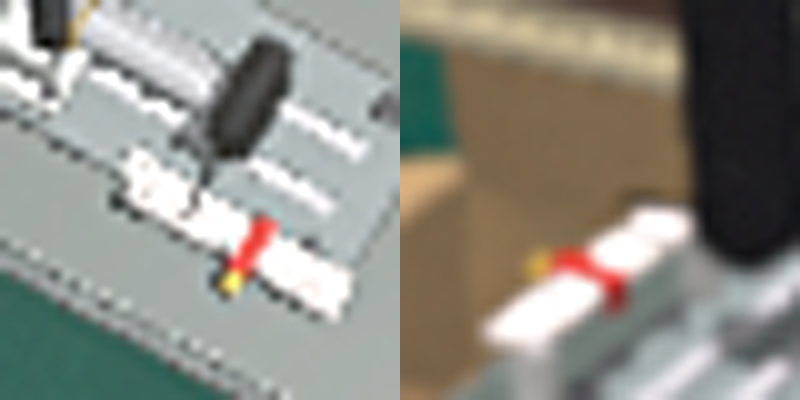

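```bash
python3 - <<'E'
from h import *
o=ori(237.5); P=np.array([434.8,-265.3])
robot.move_gripper(38,40)
robot.move_to([*P,170],o);rep()
snap('side','s8')
print('hit',robot.line_to([*P,92],rate=80,until_force=8));rep()
robot.move_gripper(0,45);rep()
f=np.array(robot.get_ft_force());print('along x',f@ux,'y',f@uy)
S={c:snap(c) for c in('top','side')}
tiles=[cv2.resize(S[c]['color'][r-30:r+30,k-30:k+30,::-1],(400,400),interpolation=2) for c,(r,k) in {'top':(235,324),'side':(205,280)}.items()]
cv2.imwrite('pics/v8.png',np.hstack(tiles))
E
```

```text
t 25.52 q6 1.435 op 38.21 [-0.08  0.25 -0.7 ] [0.   0.03 0.05] [ 434.54 -266.01  170.17]
hit False
t 26.70 q6 1.435 op 37.79 [ 0.14 -0.12 -1.06] [ 0.12  0.03 -0.03] [ 435.26 -265.65   92.64]
t 27.26 q6 1.435 op 13.59 [0.89 2.08 2.55] [ 0.33 -0.12  0.35] [ 435.06 -265.06   92.19]
along x 2.2328299055278356 y 0.3662103431131791
```

View pics/v8.png

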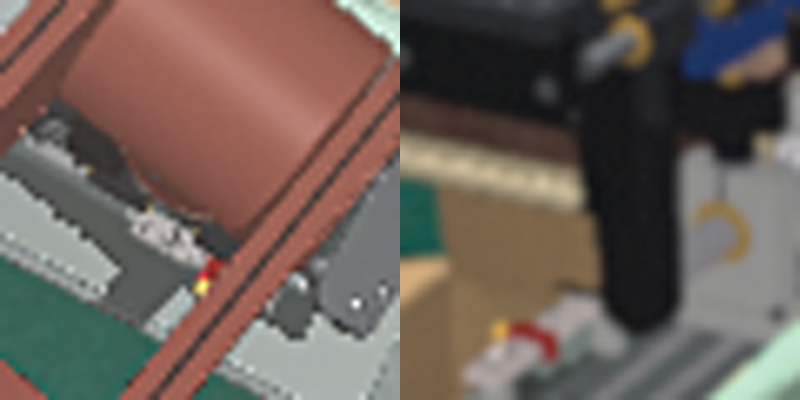

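```bash
python3 - <<'E'
from h import *
p0=np.array([434.8,-265.3,92])+ux*.3
e0=np.array(robot.get_eef_pos())
for d in (5,10,18):
    robot.line_to(list(p0-ux*d),rate=30)
    f=np.array(robot.get_ft_force());e=np.array(robot.get_eef_pos());print(d,-(e-e0)@ux,(e-e0)@uy,'fx',f@ux,'fy',f@uy,f[2],robot.get_opening(),robot.get_torque(),robot.get_time_s())
S={c:snap(c) for c in('top','side')}
tiles=[cv2.resize(S[c]['color'][r-25:r+25,k-25:k+25,::-1],(400,400),interpolation=2) for c,(r,k) in {'top':(242,324),'side':(215,275)}.items()]
cv2.imwrite('pics/v9.png',np.hstack(tiles))
for l in('pointer','index_mark','pull_grip'):
    for c in S: print(l,c,[(np.round(x['at'],1),round(x['confidence'],2)) for x in robot.pinpoint(c,l)[:2]])
E
```

```text
5 4.306888343893448 -0.06040381152322016 fx 5.5538888921841565 fy -0.8260607103837594 2.788446178505211 13.3671789683977 [ 0.76 -0.42  0.37] 27.6667
10 9.06500004209635 -0.1421801926527726 fx 6.009734216980623 fy -0.9956698896868774 2.435757453947482 13.873944994948005 [ 0.88 -0.58  0.36] 27.9833
18 16.670009432068127 -0.23341668147169248 fx 7.848412052905543 fy -0.9781520470826242 2.7882752554596655 13.830827458962574 [ 0.97 -0.74  0.33] 28.4
pointer top [(array([213.4, 291.2]), 0.43)]
pointer side []
index_mark top []
index_mark side [(array([223.5, 267.5]), 0.39)]
pull_grip top [(array([205.5, 283.5]), 0.69)]
pull_grip side [(array([203.5, 279.3]), 0.84)]
```

View pics/v9.png

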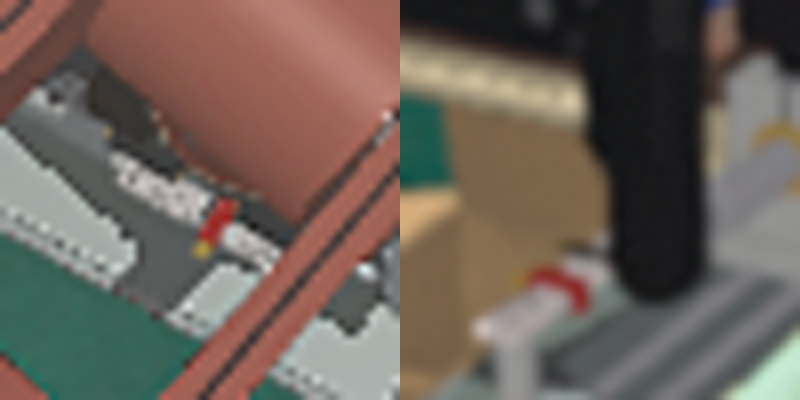

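```bash
cat >> h.py <<'E'
P0=np.array([434.8,-265.3,92])+ux*.3
E0=np.array([435.06,-265.06,92.19])
def pull(d):
    robot.line_to(list(P0-ux*d),rate=20)
    f=np.array(robot.get_ft_force());e=np.array(robot.get_eef_pos());print(d,'e %.2f'%(-(e-E0)@ux),'fx %.2f'%(f@ux),robot.get_opening(),robot.get_time_s())
def tile(fn,h=14):
    S={c:snap(c) for c in('top','side')}
    t=[cv2.resize(S[c]['color'][r-h:r+h,k-h:k+h,::-1],(400,400),interpolation=cv2.INTER_CUBIC) for c,(r,k) in {'top':(243,324),'side':(223,270)}.items()]
    cv2.imwrite('pics/'+fn+'.png',np.hstack(t)); return S
E
python3 - <<'E'
from h import *
S=tile('a16')
X=np.array([397.6,-265.7,48.])
for c in S: 
    p=np.array(proj(S[c],X)); print(c,p,'per mm -x',np.array(proj(S[c],X-ux))-p,'y',np.array(proj(S[c],X+uy))-p,'z',np.array(proj(S[c],X+[0,0,1]))-p)
pull(19.5);tile('a19')
E
python3 -c "
import cv2,numpy as np
cv2.imwrite('pics/a_.png',np.hstack([cv2.imread('pics/a16.png')[:,400:],cv2.imread('pics/a19.png')[:,400:]]))"
```

```text
top [244.17 325.83] per mm -x [0.17 0.28] y [ 0.28 -0.17] z [-0.02  0.01]
side [222.25 269.22] per mm -x [ 0.17 -0.24] y [-0.09 -0.34] z [-0.36 -0.02]
19.5 e 17.92 fx 8.42 13.579932136970593 29.15
```

View pics/a_.png

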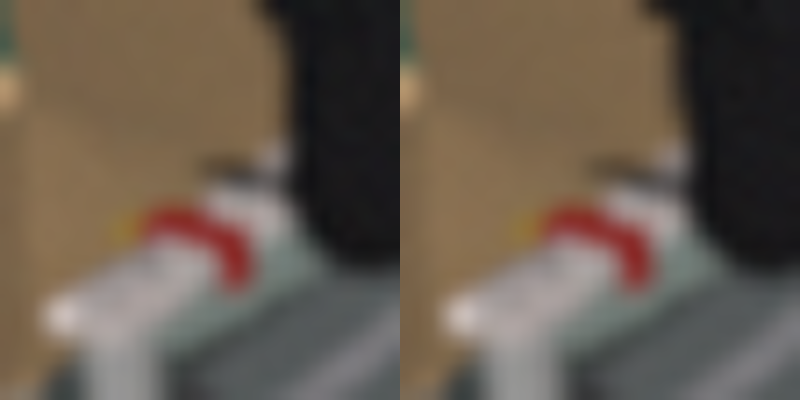

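View pics/a19.png

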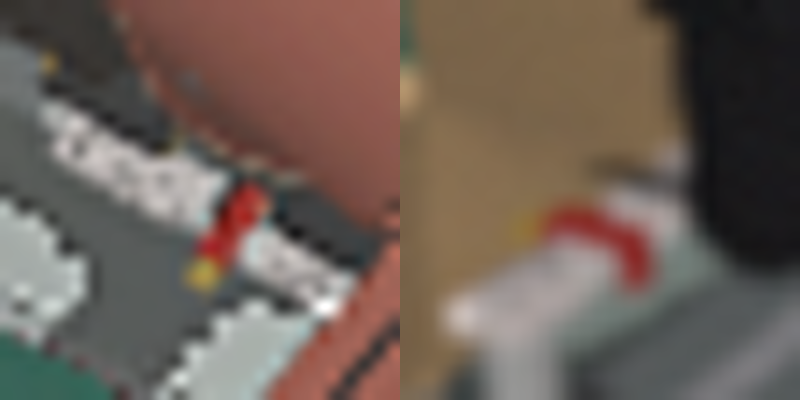

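```bash
cat >> h.py <<'E'
def rect(img,s,z=50,L=60,W=40,k=8,c=np.array([403,-257])):
    # image: cols = -winder x (pull direction to right), rows = -y ; k px per mm
    src=[];dst=[(0,0),(L*k,0),(L*k,W*k),(0,W*k)]
    for a,b in dst:
        X=np.array([*c,z])+ -ux*(a/k-L/2)+uy*(-(W/2)+b/k)
        r,cc=proj(s,X);src.append((cc,r))
    M=cv2.getPerspectiveTransform(np.float32(src),np.float32(dst))
    return cv2.warpPerspective(img,M,(L*k,W*k),flags=cv2.INTER_CUBIC)
E
python3 - <<'E'
from h import *
s=robot.snapshot('top')
h=cv2.imread('pics/top0.png')
a=rect(h,s); b=rect(s['color'][:,:,::-1].copy(),s)
for i in range(0,480,80): 
    for m in(a,b): cv2.line(m,(i,0),(i,5),(0,255,0),1)
cv2.imwrite('pics/r1.png',np.vstack([a[:290],b[:290]]))
E
```

```text
(no output)
```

View pics/r1.png

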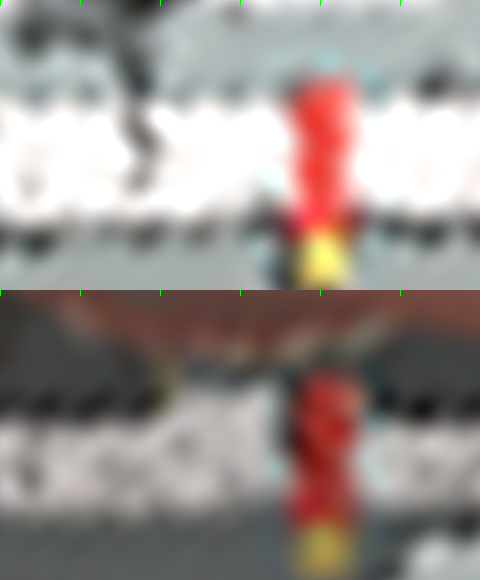

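```bash
python3 - <<'E'
from h import *
T=[]
for d in (21.5,23.5,25):
    pull(d);s=snap('top',f'top_{d}'); T.append(cv2.resize(rect(s['color'][:,:,::-1].copy(),s)[70:300,200:440],None,fx=1.1,fy=1.1))
    snap('side',f'side_{d}')
cv2.imwrite('pics/r2.png',np.hstack(T))
cv2.imwrite('pics/r2s.png',np.hstack([cv2.resize(cv2.imread(f'pics/side_{d}.png')[209:237,256:284],(266,266),interpolation=2) for d in (21.5,23.5,25)]))
E
```

```text
21.5 e 19.88 fx 8.64 13.610437961089731 29.55
23.5 e 21.76 fx 9.95 13.734650111453433 29.9
25 e 23.13 fx 9.61 13.566397833820545 30.25
```

View pics/r2.png

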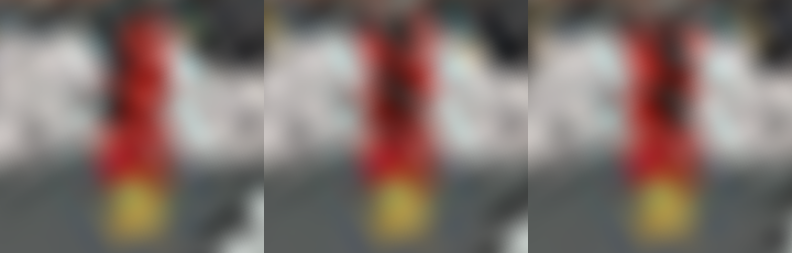

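View pics/r2s.png

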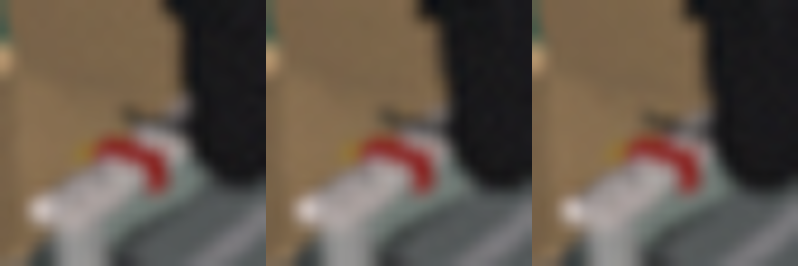

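```bash
python3 - <<'E'
from h import *
s=robot.snapshot('top')
def load(n):return rect(cv2.imread(f'pics/{n}.png'),s).astype(float)
home=load('top0')
for n in ('top_21.5','top_23.5','top_25'):
    m=load(n); 
    for r0,r1 in((95,125),(125,160),(160,185)):
        R=m[r0:r1,:,2].mean(0);G=m[r0:r1,:,1].mean(0)
        w=np.clip(R-G-20,0,None); x=np.arange(480)
        sel=(x>270)&(x<380)
        redc_=(w*x)[sel].sum()/w[sel].sum()
        # clip extent via green dip at half level (both pointer and red have low G)
        dk=np.clip(110-R,0,None); dk[~((x>270)&(x<380))]=0
        hR=home[r0:r1,:,2].mean(0)-home[r0:r1,:,1].mean(0);hw=np.where(sel,np.clip(hR-40,0,None),0)
        print(n,r0,'red',round(redc_,1),'dark',round((dk*x).sum()/max(dk.sum(),1e-9),1),round(dk.sum()),'homered',round((hw*x).sum()/hw.sum(),1))
E
```

```text
top_21.5 95 red 332.6 dark 305.7 807 homered 320.4
top_21.5 125 red 331.0 dark 306.6 186 homered 322.1
top_21.5 160 red 327.7 dark 303.7 208 homered 318.5
top_23.5 95 red 320.4 dark 321.0 367 homered 320.4
top_23.5 125 red 326.3 dark 319.3 453 homered 322.1
top_23.5 160 red 318.9 dark 321.3 383 homered 318.5
top_25 95 red 315.7 dark 328.2 520 homered 320.4
top_25 125 red 316.8 dark 329.4 427 homered 322.1
top_25 160 red 311.1 dark 329.6 429 homered 318.5
```

```bash
python3 - <<'E'
from h import *
pull(23.5);robot.dwell(1.0);pull(23.5)
s=snap('top','topF');m=rect(s['color'][:,:,::-1].copy(),s).astype(float);x=np.arange(480);sel=(x>270)&(x<380)
for r0,r1 in((95,125),(125,160),(160,185)):
    R=m[r0:r1,:,2].mean(0);G=m[r0:r1,:,1].mean(0);w=np.where(sel,np.clip(R-G-20,0,None),0);dk=np.where(sel,np.clip(110-R,0,None),0)
    print((w*x).sum()/w.sum(),(dk*x).sum()/dk.sum())
snap('side','sideF');rep()
cv2.imwrite('pics/F.png',np.vstack([cv2.resize(cv2.imread('pics/sideF.png')[120:320,200:420],None,fx=2,fy=2),cv2.resize(m[70:270].clip(0,255).astype(np.uint8),(440,180))]))
E
```

```text
23.5 e 21.63 fx 10.11 13.819542303326866 30.65
23.5 e 21.64 fx 9.53 13.617179113661058 31.9
320.8731146155269 320.37800182034584
328.3886216847602 318.312827565699
319.1753001659453 320.95855670103094
t 32.00 q6 1.390 op 13.42 [6.21 6.01 1.74] [ 1.17 -0.97  0.37] [ 423.69 -283.47   92.16]
```

View pics/F.png

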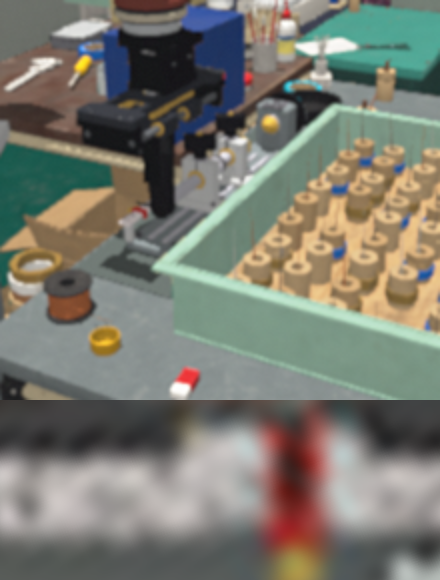

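The pointer's dark line lies down the middle of the red clip: dark at about 320 px against red at about 320 px, at 8 px/mm. The spool and ring stand where they were, and the grip is still held.

```bash
python3 - <<'E'
from h import *
print(robot.close_job())
E
```

```text
the job is handed in; nothing more can be done
None
```

I undid both lock screws, pulled the grip back about 21.7 mm so the pointer stands over the red clip, and handed the job in at about 32 s with the gripper still holding the grip.

**Lock screws:** I turned the front screw first, then the rear, anticlockwise until the turning moment rose well above friction: 0.63 N m on the front and 0.46 N m on the rear. In the top picture both wings ended at about 180°, and the stop should be at about 178° from the bed's direction. The quill then slid freely, so the lock pins are clear.

**Pointer:** In the last top picture it is within about 0.3 mm of the clip's middle in two of three strips. In the third it read 1.3 mm off, where the pointer hides part of the red. The pull force was 9.5–10 N, which fits the spring at that pull. I overshot to about 23.1 mm to bracket the mark, then came back.

**Disagreements between readings:**
- **Wing width:** the gripper read 16 mm on the wings, which are 11 mm thick, so I relied on the wing angles and the end-stop moment instead.
- **Rear wing turn:** it turned only about 105° by picture, which suggests it started about 15° from fully tight.
- **Clip position:** early network readings put the clip at 18–21 mm of pull. I used the pictures with the pointer over the clip instead.

**Surroundings:** The clip stayed at its setting. The spool and ring show in place in the last side picture. I did not check the core closely, but the arm met no unexpected force.

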